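# Pack the stray ink jars and shut the paint box

### The arm

A 7-joint arm with a two-finger parallel gripper is mounted at the origin on the work surface. World frame = base frame: x ahead of the robot, y to its left, z up, the work surface at z = 0. Lengths are in m, angles in rad, forces in N, time in s.
With the tool pointing down it reaches from about 0.4 to 0.85 m from the base axis. Payload 10.4 kg.
Tool frame: the origin (TCP) lies between the finger pads; the fingertips stand 22 mm ahead of it and the grasp point (between the pads) lies 3 mm ahead of it (r.nose_length is the distance from the TCP to the fingertips, in m); z points along the fingers, y is the line along which they close (so a half turn about z gives the same grasp; the last joint's range is limited). The gripper opens to 87 mm and grips with 3 to 60 N. Pads are 19 mm wide; open, the fingers measure 117 mm over their backs; the gripper's body (75 mm by 190 mm) begins 51 mm behind the grasp point.
Start: joints at [1.099, 0.332, -0.065, 1.46, 0.022, 1.35, -0.088], TCP at [0.271, -0.563, 0.245] pointing down, gripper open.
Joint ranges: [-2.6, 2.6], [-0.5, 2.12], [-1.47, 1.34], [0.16, 2.42], [-1.27, 4.41], [0.06, 2.06], [-2.6, 2.6]. Speed limits (rad/s): [2.22, 2.22, 2.79, 2.79, 3.14, 3.14, 3.14].

### API

Orientations are given as a unit quaternion [x, y, z, w].
In Python, from bench import readout, cams, r gives the robot as it stands. The module is installed in compiled form; this text tells all that it offers.
- The arm moves only by the tool step_arm, never from a script. Its argument "deltas" is a list that holds one entry, the list of rows, each a list of 7 numbers: the turn, a rotation vector about the tool's x, y, z in rad, then the shift along the tool's x, y, z in m, then the opening in per cent of the stroke, from 0 (shut) to 100 (fully open). A call has 1 to 20 rows; each row is the pose to reach, as a shift and turn from the pose commanded when the call began, along the tool's axes at that moment; what a row does not reach only later rows make up. A row lasts 1/8 s, in which the tool goes at most 62.5 mm and 10.7 degrees, less where a joint would pass 70% of its speed; a pose out of reach is approached as far as the arm can. A call with a gripper value outside its range is refused whole. The fingers move at their own pace and stop on an object; "squeeze" is the grip in N (left out, the last holds). Time passes only in rows, so rows that repeat a pose let the fingers close. It gives the time, the measured TCP pose, the force, the opening and the grip force at its end, in the units of the state.
- readout.read_state(): the state, without advancing time (a new reading comes with each control period).
- cams.camera(name): name is "scene" or "top" or "wrist"; returns a dict with "img" (480x640x3 uint8, red, green, blue), "fx", "fy", "cx", "cy" (pixels), "origin" and "rotation" of the camera in the world; the wrist camera has in their place "T_tool_cam" (4x4, takes a point from camera to tool coordinates, whose origin is the TCP and whose axes are the flange's). Camera axes: x right, y up, looking along -z (the intrinsics and any distortion apply to the point x, -y, -z); pixel columns grow to the right and rows downward; lengths in m; the calibration is good to about 2 mm. A picture is of the moment at which its call begins: read the wrist's pose just before it. There is no depth.
- r.close_job(): hands the job in; it is judged then, once.
The state is a dict: "time": time; "joint_positions": joint angles; "joint_vel": joint speeds; "joint_torque": joint torques, N m; "ee_pos": TCP position; "eef_rot": TCP orientation; "ft_force": force on the tool from outside, world axes, zero at the start; "torque": the same for the moment, N m; "width": finger opening in m; "grip_force": force on a finger pad.
Only numpy, scipy, OpenCV 4.12 (cv2) and the standard library are available. Lean on these libraries where they do the work, as an engineer would, in place of code of your own. Each camera call takes 0.05 s, during which the arm holds its last target. There are 200 camera calls.

### The job

Stand the two stray ink jars upright in the empty tray of the paint box while its lid is still propped open. Then release the folding lid stay by lifting its knee past centre, and lower the lid gently until the box is fully shut, leaving everything else on the table standing where it is.

Things in the scene. Friction and masses are not known exactly. Their poses are not given: they have to be found in the camera images.
- paint_box: Wooden paint box fixed to the table, 240 (x) x 380 (y) x 90 high, walls and floor 8 thick. Origin: centre of its underside; x points from its front to its hinge side, z up. Four equal trays lie in it in two rows, at x -55.5 and +55.5, y -42.5 and +107.5. A lane 63 wide along the -y side wall, behind a 48-high divider, holds flat brushes and the stay. Carrying bar 25 out from the front.
- lid_hinge (a point): Middle of the lid's hinge axis, which runs along the box's y at its far top edge: 118 behind the box centre, 90 above the table.
- lid_edge (a point): Middle of the lid's free edge, half-way through its thickness, 238 from the hinge axis. Own axes: x along the lid from this edge to the hinge, y along the edge, z out of its outer (upper) face. The lid is a wooden board 238 x 380 x 14 thick (6 inside a 26-wide rim frame), 0.4 kg. Shut, it lies on the rim, outer face 104 above the table. Open, it leans over the rear row of trays.
- lid (a joint): Lid angle: 0 = as it stands propped open, 1.27 rad (73 deg) above level; grows as the lid goes down; 1.27 = fully shut. Stiff hinges (friction about 0.6 N m, slightly more than the lid's weight) hold it wherever it is left; until the stay is unlocked it cannot go down.
- knee (a joint): Bend of the stay's knee: 0 = locked, sagging 0.16 rad below straight on its stop; 0.16 = straight (centre); above that unlocked, folding up and forwards while the lid comes down: 0.85 goes with lid 0.09, 1.4 with lid 0.27, 3 when shut. The lid's friction holds it where it is let go.
- stay_knob (a point): Centre of the black finger knob on the stay's knee: 14 diameter, 30 long, axis along the box's y, 27 from the box's side wall. From the knee a flat brass lower link runs down and forwards to the pin, an upper link 90 long up and back to the lid; both 12 wide, in an upright plane just beyond the knob's wall-side end. It turns with the lower link; lifting it takes up to 15 N.
- stay_pin (a point): Point on the axis of the stay's fixed lower pin, at the same box y as the knob's centre; 12 ahead of the box centre, 60 above the table. The knob swings about it in the box's xz plane with 53.4 radius; locked it stands 0.79 rad above level, on the hinge side of the pin; lifting swings it up and towards the box's front.
- tray_empty: The empty one of the four metal trays in the box, 108 (x) x 146 (y) x 18 high, walls and floor 3. Origin: centre of its underside, 8 above the table; axes as the box's. It may be in any of the four places. The others hold tubes, sticks or pots, none higher than 48 above the table, all fixed.
- jar_a_mid (a point): Centre, half-way up, of one small upright amber ink jar with a black cap: 34 diameter, 56 high, 0.05 to 0.1 kg, standing on the table at first.
- jar_b_mid (a point): Centre, half-way up, of the other jar, same as the first.
- bottle: Bystander: tall white paint bottle, 48 diameter, 150 high. Origin under its centre.
- brush_pot: Bystander: white pot, 68 diameter, 90 high, with three brushes that stand out of it to 190 high and up to 35 from its axis. Origin under its centre.
- tape: Bystander: roll of paper tape lying flat, 80 diameter, 24 high. Origin under its centre.
- tin: Bystander: flat metal tin, 64 x 46 x 20 high. Origin under its centre.
- tub: Bystander: wide jar on the other side of the box, 76 diameter, 85 high. Origin under its centre.
- squeeze: Bystander: slim squeeze bottle on the other side of the box, 44 diameter, 130 high. Origin under its centre.
Things that resemble listed ones, but are neither listed nor needed, are in the scene too. Leave any green look-alike of the part that bears jar_b_mid alone. What is shaped like the part that bears jar_a_mid but red is not meant.

How it is judged:
On the way, in this order (a step that is already met when the one before it is completed fails the run):
1. both jars stand upright in the empty tray, let go, while the lid is still propped open and its stay locked (x of jar_a_mid in the frame of tray_empty between -0.045 and 0.045 m and y of jar_a_mid in the frame of tray_empty between -0.062 and 0.062 m and z of jar_a_mid in the frame of tray_empty between 0.026 and 0.037 m and angle between each of jar_a_mid, jar_b_mid's own z axis and vertical below 0.2 rad and x of jar_b_mid in the frame of tray_empty between -0.045 and 0.045 m and y of jar_b_mid in the frame of tray_empty between -0.062 and 0.062 m and z of jar_b_mid in the frame of tray_empty between 0.026 and 0.037 m and contact force between the fingers and jar_a below 0.05 N and contact force between the fingers and jar_b below 0.05 N and value of joint lid below 0.05 rad and value of joint knee below 0.16 rad), for 0.2 s.
2. the stay's knee is lifted past centre while the lid is still well open (value of joint knee above 0.45 rad and value of joint lid below 0.6 rad), for 0.1 s.
At the end, for the whole second after the job is handed in: The lid is fully shut (joint within 0.025 rad of 1.27, 6 mm at its free edge), both jars stand upright (within 0.2 rad) at rest on the floor of the tray that was empty (x of jar_a_mid in the frame of tray_empty between -0.045 and 0.045 m and y of jar_a_mid in the frame of tray_empty between -0.062 and 0.062 m and z of jar_a_mid in the frame of tray_empty between 0.026 and 0.037 m and angle between each of jar_a_mid, jar_b_mid's own z axis and vertical below 0.2 rad and x of jar_b_mid in the frame of tray_empty between -0.045 and 0.045 m and y of jar_b_mid in the frame of tray_empty between -0.062 and 0.062 m and z of jar_b_mid in the frame of tray_empty between 0.026 and 0.037 m and value of joint lid above 1.245 rad and linear speed of each of jar_a, jar_b below 0.02 m/s); the robot touches nothing.
It fails at once if a bystander (bottle, brush pot, tape, tin, tub or squeeze bottle) is pushed more than 25 mm (distance of any of bottle, brush_pot, tape, tin, tub, squeeze from where it was at the start of the episode above 0.025 m).
It fails at once if a bystander is tipped more than 0.35 rad (angle between any of bottle, brush_pot, tape, tin, tub, squeeze's own z axis and vertical above 0.35 rad).
It fails at once if the lid is slammed (goes down faster than 2.5 rad/s) (velocity of joint lid above 2.5 rad/s).
It also fails if it takes over 72 s, if anything falls off the work surface, if the arm or the gripper's body presses on something with over 40 N, if the wrist force passes 120 N, or if a joint passes its speed limit or range.

## Working session

There is one attempt and no reset: what is moved stays moved. The work goes in short steps, Python scripts to look and compute and a tool call to move; the robot and the scene stay as the last step left them, time stands still between calls to the robot, and variables do not carry over. Pictures are saved under pics/ and viewed, at most 10 in all, crops included, and the job is handed in when it is done.

Besides the shell and the picture viewer there is one more tool, called after "Request:" as name(argument=value, ...) on one line, values as JSON. step_arm: Moves the arm, as the interface text tells. Its arguments: {"type":"object","properties":{"deltas":{"type":"array"},"squeeze":{"type":"number"}},"required":["deltas"]}

```bash
mkdir -p pics
cat > h.py <<'E'
import numpy as np,cv2
from scipy.spatial.transform import Rotation as R
from bench import readout,cams,r
def cam(n):
    s=readout.read_state(); c=cams.camera(n)
    if n=="wrist":
        T=np.array(c["T_tool_cam"]);Rt=R.from_quat(s["eef_rot"]).as_matrix()
        c["origin"]=np.array(s["ee_pos"])+Rt@T[:3,3]; c["rotation"]=Rt@T[:3,:3]
    c["origin"]=np.array(c["origin"]);c["rotation"]=np.array(c["rotation"])
    return c
def save(c,f): cv2.imwrite(f,c["img"][:,:,::-1])
def ray(c,u,v): return c["rotation"]@np.array([(u-c["cx"])/c["fx"],-(v-c["cy"])/c["fy"],-1.])
def onz(c,u,v,z):
    d=ray(c,u,v);o=c["origin"];return o+d*(z-o[2])/d[2]
def proj(c,p):
    q=c["rotation"].T@(np.array(p)-c["origin"]);return c["cx"]-c["fx"]*q[0]/q[2],c["cy"]+c["fy"]*q[1]/q[2]
def tri(c1,p1,c2,p2):
    d1=ray(c1,*p1);d2=ray(c2,*p2);A=np.stack([d1,-d2],1)
    t=np.linalg.lstsq(A,c2["origin"]-c1["origin"],rcond=None)[0]
    a=c1["origin"]+d1*t[0];b=c2["origin"]+d2*t[1];return (a+b)/2,np.linalg.norm(a-b)
E
python3 - <<'E'
from h import *
for n in("scene","top"):
    c=cam(n);save(c,f"pics/{n}0.png");print(n,{k:(v if k!="img" else 0) for k,v in c.items()})
print(readout.read_state())
E
```

```text
scene {'img': 0, 'fx': 507.72606093869393, 'fy': 507.72606093869393, 'cx': 316.1845776679925, 'cy': 238.12885605931694, 'origin': array([ 0.36561902, -1.09744612,  1.05330616]), 'rotation': array([ 0.43413228, -0.03405062, -0.06325644,  0.89798015])}
top {'img': 0, 'fx': 550.079327012719, 'fy': 550.079327012719, 'cx': 313.6582327185497, 'cy': 236.17867472329826, 'origin': array([ 0.30912686, -0.01028148,  1.35578913]), 'rotation': array([ 0.05824727, -0.0724601 , -0.69962383,  0.70843722])}
{'time': 0.1, 'joint_positions': array([ 1.0994197 ,  0.33280915, -0.06469032,  1.46083676,  0.02162025,
        1.34990164, -0.08849652]), 'joint_vel': array([ 0.00045723, -0.0008511 , -0.0001172 , -0.00317215, -0.00044098,
       -0.00092678,  0.00073811]), 'joint_torque': array([ 1.41154906e-03, -6.24547791e+01,  2.44762836e-02, -3.90714240e+01,
       -6.16432261e-02,  3.66021926e-02,  1.17976460e-04]), 'ee_pos': array([ 0.27101743, -0.56283815,  0.24384299]), 'eef_rot': array([ 9.74928249e-01,  2.22518570e-01, -1.78345622e-04, -6.03662516e-04]), 'ft_force': array([-0.20451503, -0.18367577, -0.33201304]), 'torque': array([-0.02225315, -0.0107893 , -0.00825299]), 'grip_force': 0.0, 'width': 0.08698144323240158}
```

View pics/scene0.png

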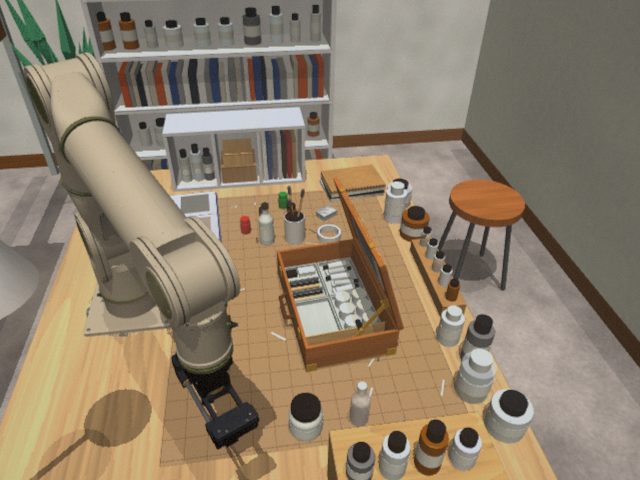

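View pics/top0.png

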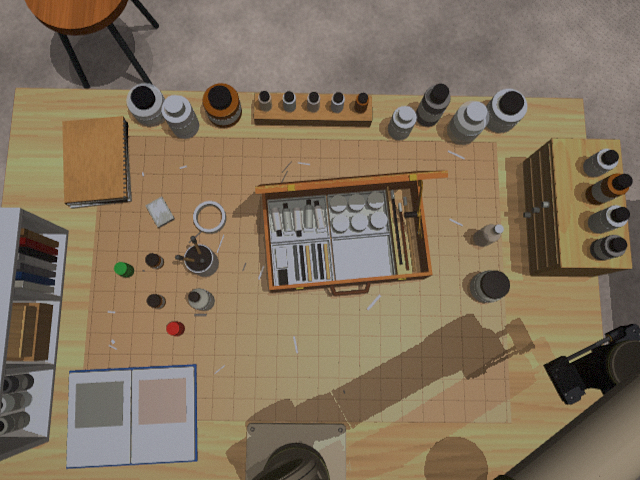

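Run:
```python
s=open('h.py').read()
s=s.replace('''c["rotation"]=np.array(c["rotation"])
''','''c["rotation"]=np.array(c["rotation"]) if np.size(c["rotation"])==9 else R.from_quat(c["rotation"]).as_matrix()
''');open('h.py','w').write(s)
from h import *
c=cam("top")
im=cv2.imread("pics/top0.png")
a=cv2.resize(im[240:350,90:230],None,fx=3.2,fy=3.2,interpolation=2)
b=cv2.resize(im[165:300,255:450],None,fx=4,fy=4,interpolation=2)
cv2.imwrite("pics/jars.png",a);cv2.imwrite("pics/box.png",b)
hsv=cv2.cvtColor(im,cv2.COLOR_BGR2HSV)
print("dark caps top z=.056")
m=(im.max(2)<45).astype(np.uint8)[245:315,135:175]
n,l,st,ce=cv2.connectedComponentsWithStats(m)
for i in range(1,n):
    if st[i,4]>20: u,v=ce[i]+[135,245];print(st[i],u,v,onz(c,u,v,.056))
for n,p,z in[("red",(174,328),.056),("green",(121,268),.056),("bottle",(199,299),.15),("pot",(199,260),.09),("tape",(210,217),.024),("tin",(159,212),.02),("tub",(491,287),.085),("sq",(496,229),.13)]:print(n,onz(c,*p,z))
```

```text
dark caps top z=.056
[ 11   9  13  12 113] 152.0353982300885 259.2654867256637 [0.49147293 0.34741709 0.056     ]
[13 50 13 12 78] 154.07692307692307 300.0897435897436 [0.39522447 0.3364757  0.056     ]
red [0.33136586 0.28644141 0.056     ]
green [0.46968085 0.41890955 0.056     ]
bottle [0.39252328 0.21444876 0.15      ]
pot [0.48645835 0.23000945 0.09      ]
tape [0.60318558 0.22071097 0.024     ]
tin [0.61481843 0.3477764  0.02      ]
tub [ 0.43297965 -0.44862337  0.085     ]
sq [ 0.56163185 -0.45115896  0.13      ]
```

View pics/jars.png

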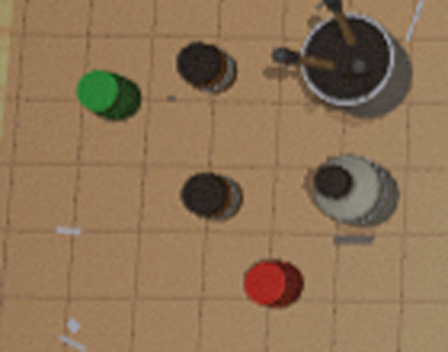

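View pics/box.png

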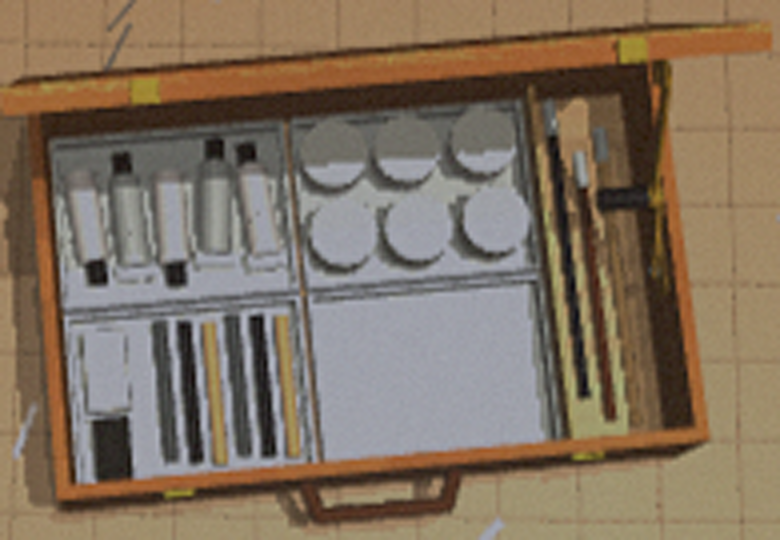

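Run:
```python
from h import *
c=cam("top")
pl=onz(c,255+75/4,165+485/4,.09);pr=onz(c,255+695/4,165+428/4,.09)
print(pl,pr,np.linalg.norm(pl-pr))
d=pl-pr;y=d/np.linalg.norm(d);x=np.array([y[1],-y[0],0]);yaw=np.arctan2(x[1],x[0])
C=(pl+pr)/2+.112*x;C[2]=0
print("C",C,"yaw",yaw)
f=lambda a,b,z:C+x*a+y*b+[0,0,z]
q=lambda p:((proj(c,p)[0]-255)*4,(proj(c,p)[1]-165)*4)
# refine with tray_empty corners & knob
for n,p in dict(divider_backtop=(112,-119,.048),pin=(-.012,-.182+.027,.06),knob=(-.012+.0534*np.cos(.79),-.190+.035,.06+.0534*np.sin(.79)),tray_fl=(-.1085,.0295,.02),tray_c=(-.0555,-.0425,.011),tray_bl=(-.0025,.0295,.026),tray_br=(-.0025,-.1145,.026),tray_fr=(-.1085,-.1145,.026)).items(): print(n,f(*p),q(f(*p)))
s=cam("scene");save(s,"pics/s1.png")
im=cv2.imread("pics/s1.png");cv2.imwrite("pics/s1c.png",cv2.resize(im[170:380,260:420],None,fx=3.5,fy=2.8,interpolation=2) if 0 else cv2.resize(im[175:375,265:410],None,fx=3,fy=3,interpolation=2))
for p in[(.12,.19,.09),(-.12,.19,.09),(-.12,-.19,.09),(.12,-.19,.09)]:
  u,v=proj(s,f(*p));print((u-265)*3,(v-175)*3, q(f(*p)))
```

```text
[0.4279177  0.05594282 0.09      ] [ 0.46555014 -0.30294484  0.09      ] 0.36085530463221693
C [ 0.55812321 -0.11182089  0.        ] yaw 0.10447674697755108
divider_backtop [ 1.24357544e+02 -1.06782826e+02  4.80000000e-02] (np.float64(9325.785558054764), np.float64(-9827.41805288228))
pin [ 0.5623531  -0.26722716  0.06      ] (np.float64(620.1343862067934), np.float64(273.2644054137497))
knob [ 0.59973349 -0.2633075   0.09793286] (np.float64(624.5822055735784), np.float64(198.58940358422637))
tray_fl [ 0.44713838 -0.09379686  0.02      ] (np.float64(327.71964830379375), np.float64(467.3917113559537))
tray_c [ 0.50735803 -0.15987706  0.011     ] (np.float64(433.8017029611083), np.float64(373.05433756718503))
tray_bl [ 0.55256039 -0.08274246  0.026     ] (np.float64(310.8472760238276), np.float64(295.0433429746598))
tray_br [ 0.56757768 -0.22595727  0.026     ] (np.float64(542.698035132335), np.float64(274.4052099391837))
tray_fr [ 0.46215567 -0.23701167  0.026     ] (np.float64(563.4450773477502), np.float64(444.74533815481095))
264.4923921562255 189.9231210453374 (np.float64(27.400024591447163), np.float64(97.4489916005864))
32.54178427374762 225.81739388544625 (np.float64(59.475132212536664), np.float64(500.407455140989))
120.68656606843638 521.2675199225442 (np.float64(713.0990342881839), np.float64(440.15830892498684))
402.28618472217534 466.1681652766524 (np.float64(659.8509980546271), np.float64(43.58563549480834))
```

View pics/s1c.png

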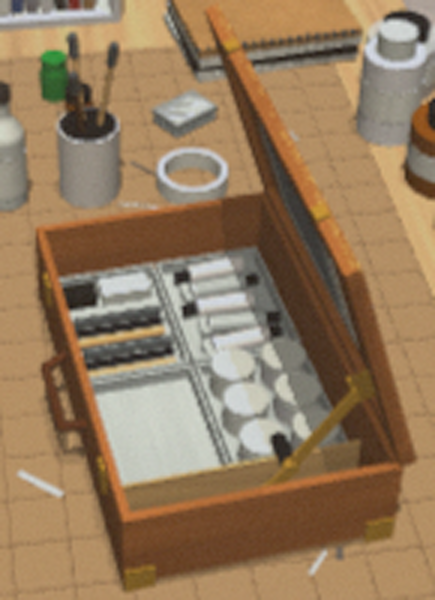

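The amber jars' caps are at top-view pixels (152,259) and (154,300). The green jar (121,269) and red jar (174,328) are look-alikes and rejected. The empty tray is the front -y one, centred at about (363,258). In the scene crop the knob is at about (281,447), where the box pose predicts it.

```bash
cat >> h.py <<'E'
C=np.array([.5585,-.112,0]);YAW=.1045
bx=np.array([np.cos(YAW),np.sin(YAW),0]);by=np.array([-bx[1],bx[0],0])
def box(a,b,z): return C+bx*a+by*b+np.array([0,0,z])
def tool(ydeg,tilt=None):
    a=np.radians(ydeg);y=np.array([np.cos(a),np.sin(a),0]);z=np.array([0,0,-1.])
    Rm=np.stack([np.cross(y,z),y,z],1)
    return Rm if tilt is None else R.from_rotvec(tilt).as_matrix()@Rm
def plan(*wps):
    s=readout.read_state();R0=R.from_quat(s["eef_rot"]).as_matrix();p0=np.array(s["ee_pos"])
    for p,Rm in wps:
        if not isinstance(Rm,np.ndarray): Rm=tool(Rm)
        rv=R.from_matrix(R0.T@Rm).as_rotvec();d=R0.T@(np.array(p)-p0)
        print(np.round(rv,3).tolist(),np.round(d,4).tolist(),"dist",round(float(np.linalg.norm(d)),3))
E
python3 - <<'E'
from h import *
plan(((.48,-.1,.40),-32),((.395,.3365,.25),0))
E
```

```text
[-0.001, -0.0, -0.563] [0.3891, -0.3266, -0.1556] dist 0.531
[-0.001, -0.0, -1.122] [0.5019, -0.7566, -0.0054] dist 0.908
```

Request:
step_arm(deltas=[[[0,0,-0.56,0.389,-0.327,-0.156,100],[0,0,-0.56,0.389,-0.327,-0.156,100],[0,0,-0.56,0.389,-0.327,-0.156,100],[0,0,-0.56,0.389,-0.327,-0.156,100],[0,0,-0.56,0.389,-0.327,-0.156,100],[0,0,-0.56,0.389,-0.327,-0.156,100],[0,0,-0.56,0.389,-0.327,-0.156,100],[0,0,-0.56,0.389,-0.327,-0.156,100],[0,0,-0.56,0.389,-0.327,-0.156,100],[0,0,-1.122,0.502,-0.757,-0.005,100],[0,0,-1.122,0.502,-0.757,-0.005,100],[0,0,-1.122,0.502,-0.757,-0.005,100],[0,0,-1.122,0.502,-0.757,-0.005,100],[0,0,-1.122,0.502,-0.757,-0.005,100],[0,0,-1.122,0.502,-0.757,-0.005,100],[0,0,-1.122,0.502,-0.757,-0.005,100],[0,0,-1.122,0.502,-0.757,-0.005,100],[0,0,-1.122,0.502,-0.757,-0.005,100],[0,0,-1.122,0.502,-0.757,-0.005,100],[0,0,-1.122,0.502,-0.757,-0.005,100]]])

```text
time: 2.75
ee_pos: [0.3958, 0.3357, 0.2499]
eef_rot: [0.708, 0.706, 0.0, 0.001]
ft_force: [0.2, 0.3, 0.1]
width: 0.0872
grip_force: 0.0
```

Run:
```python
from h import *
s=readout.read_state();print(s["time"],s["ee_pos"])
c=cam("wrist");save(c,"pics/w1.png")
print(proj(c,(.395,.3365,.056)),proj(c,(.4915,.3475,.056)),proj(c,(.395,.3365,0)))
plan(((.395,.3365,.25),0),((.395,.3365,.045),0),((.395,.3365,.30),0))
```

```text
2.75 [0.39584015 0.33566359 0.2498681 ]
(np.float64(314.2403277767032), np.float64(217.58150021754207)) (np.float64(418.31398586805244), np.float64(205.74968743275605)) (np.float64(314.2436282988953), np.float64(207.21743713090848))
[0.001, 0.0, -0.002] [0.0007, -0.0008, -0.0001] dist 0.001
[0.001, 0.0, -0.002] [0.0008, -0.001, 0.2049] dist 0.205
[0.001, 0.0, -0.002] [0.0007, -0.0008, -0.0501] dist 0.05
```

View pics/w1.png

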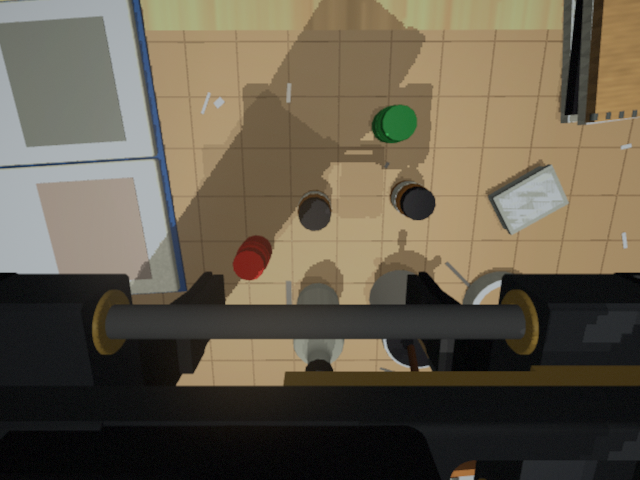

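The wrist view shows the two black caps at (315,213) and (417,202). That is within 4 px of the prediction, with green (397,123) and red (252,257) clear of them. Descending on jar 1.

Request:
step_arm(deltas=[[[0,0,0,-0.001,0,0.06,100],[0,0,0,0.002,0,0.12,100],[0,0,0,0.002,0,0.16,100],[0,0,0,0.002,0,0.19,100],[0,0,0,0.002,0,0.205,100],[0,0,0,0.002,0,0.205,100],[0,0,0,0.002,0,0.205,0],[0,0,0,0.002,0,0.205,0],[0,0,0,0.002,0,0.205,0],[0,0,0,0.002,0,0.205,0],[0,0,0,0.002,0,0.205,0],[0,0,0,0.002,0,0.205,0]]], squeeze=15)

```text
time: 4.3
ee_pos: [0.395, 0.3388, 0.0445]
eef_rot: [0.707, 0.707, 0.0, 0.0]
ft_force: [-0.1, -0.5, 0.1]
width: 0.0348
grip_force: 0.0
```

Run:
```python
from h import *
p=readout.read_state()["ee_pos"]
t=box(-.0555,-.0425+.034,0)
print(t)
plan(((p[0],p[1],.30),0),((.46,.12,.33),-42),((t[0],t[1],.33),np.degrees(YAW)-90),((t[0],t[1],.12),np.degrees(YAW)-90),((t[0],t[1],.0575),np.degrees(YAW)-90))
```

```text
[ 0.5041894  -0.12624283  0.        ]
[0.0, 0.0, -0.0] [-0.0, 0.0, -0.2555] dist 0.255
[0.0, -0.0, 0.733] [-0.2188, 0.065, -0.2855] dist 0.365
[0.0, -0.0, 1.466] [-0.465, 0.1092, -0.2855] dist 0.556
[0.0, -0.0, 1.466] [-0.465, 0.1092, -0.0755] dist 0.484
[0.0, -0.0, 1.466] [-0.465, 0.1092, -0.013] dist 0.478
```

Request:
step_arm(deltas=[[[0,0,0,0,0,0,0],[0,0,0,0,0,0,0],[0,0,0,0,0,0,0],[0,0,0,0,0,-0.03,0],[0,0,0,0,0,-0.08,0],[0,0,0,0,0,-0.14,0],[0,0,0,0,0,-0.2,0],[0,0,0,0,0,-0.255,0],[0,0,0,0,0,-0.255,0]]])

```text
time: 5.42
ee_pos: [0.3959, 0.3402, 0.3033]
eef_rot: [0.707, 0.707, 0.003, 0.001]
ft_force: [-0.5, 0.3, -1.5]
width: 0.0335
grip_force: 15.0
```

Request:
step_arm(deltas=[[[0,0,0.18,-0.055,0.016,-0.01,0],[0,0,0.36,-0.11,0.032,-0.02,0],[0,0,0.54,-0.165,0.048,-0.03,0],[0,0,0.72,-0.219,0.065,-0.03,0],[0,0,0.87,-0.268,0.074,-0.03,0],[0,0,1.02,-0.317,0.083,-0.03,0],[0,0,1.17,-0.366,0.092,-0.03,0],[0,0,1.32,-0.415,0.1,-0.03,0],[0,0,1.42,-0.45,0.107,-0.03,0],[0,0,1.466,-0.465,0.109,-0.03,0],[0,0,1.466,-0.465,0.109,-0.03,0],[0,0,1.466,-0.465,0.109,-0.03,0],[0,0,1.466,-0.465,0.109,-0.03,0],[0,0,1.466,-0.465,0.109,-0.03,0]]])

```text
time: 7.18
ee_pos: [0.5041, -0.1255, 0.3297]
eef_rot: [0.999, 0.053, 0.0, 0.0]
ft_force: [1.0, 0.5, -0.5]
width: 0.0335
grip_force: 15.0
```

Run:
```python
from h import *
t=box(-.0555,-.0425+.034,0)
print(readout.read_state()["ee_pos"])
Y=np.degrees(YAW)-90
plan(((t[0],t[1],.12),Y),((t[0],t[1],.0575),Y))
```

```text
[ 0.50405092 -0.12549572  0.32974076]
[0.0, -0.0, 0.002] [-0.0, 0.0007, 0.2097] dist 0.21
[0.0, -0.0, 0.002] [-0.0, 0.0007, 0.2722] dist 0.272
```

Request:
step_arm(deltas=[[[0,0,0,0,0,0.06,0],[0,0,0,0,0,0.12,0],[0,0,0,0,0,0.18,0],[0,0,0,0,0,0.23,0],[0,0,0,0,0,0.25,0],[0,0,0,0,0,0.262,0],[0,0,0,0,0,0.27,0],[0,0,0,0,0,0.273,0],[0,0,0,0,0,0.273,0],[0,0,0,0,0,0.273,0]]])

```text
time: 8.43
ee_pos: [0.5044, -0.1264, 0.0572]
eef_rot: [0.999, 0.052, 0.001, 0.0]
ft_force: [0.2, -0.3, 0.0]
width: 0.0337
grip_force: 15.0
```

Request:
step_arm(deltas=[[[0,0,0,0,0,0.001,0],[0,0,0,0,0,0.001,0],[0,0,0,0,0,0.001,50],[0,0,0,0,0,0.001,50],[0,0,0,0,0,0.001,50],[0,0,0,0,0,-0.02,50],[0,0,0,0,0,-0.06,50],[0,0,0,0,0,-0.12,50],[0,0,0,0,0,-0.18,50],[0,0,0,0,0,-0.24,50],[0,0,0,0,0,-0.275,50],[0,0,0,0,0,-0.275,50]]])

```text
time: 9.93
ee_pos: [0.5051, -0.1262, 0.3344]
eef_rot: [0.999, 0.052, 0.002, 0.001]
ft_force: [0.1, -1.4, -0.0]
width: 0.0435
grip_force: 0.0
```

Run:
```python
from h import *
print(readout.read_state()["ee_pos"])
c=cam("wrist");save(c,"pics/w2.png")
t=box(-.0555,-.0425+.034,.067);print(proj(c,t),proj(c,box(-.0555,-.0765,.011)))
plan(((.46,.12,.33),-42),((.4915,.3485,.30),0),((.4915,.3485,.0445),0))
```

```text
[ 0.50508805 -0.1262426   0.33438216]
(np.float64(313.5286165747399), np.float64(207.67072860046716)) (np.float64(366.6871758730049), np.float64(200.33238773216647))
[0.002, -0.001, -0.733] [-0.0184, -0.2496, 0.002] dist 0.25
[0.002, -0.001, -1.466] [0.0368, -0.4735, 0.0319] dist 0.476
[0.002, -0.001, -1.466] [0.0364, -0.4738, 0.2874] dist 0.555
```

View pics/w2.png

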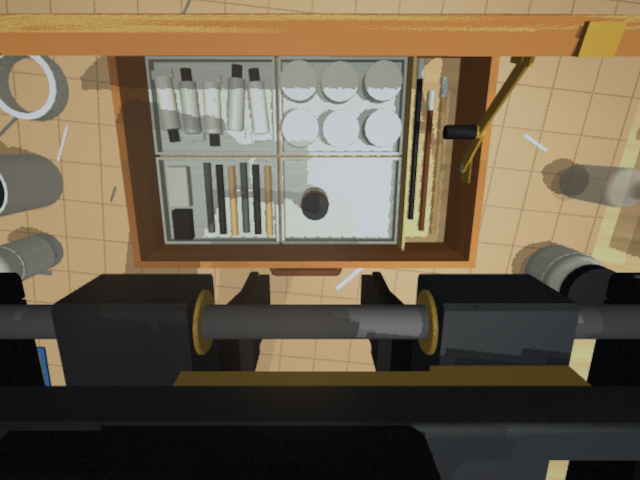

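Jar 1 stands upright in the empty tray, cap at (315,205), and the knob shows at (460,132). Going for jar 2.

Request:
step_arm(deltas=[[[0,0,-0.18,-0.005,-0.062,0,50],[0,0,-0.36,-0.01,-0.124,0,50],[0,0,-0.54,-0.014,-0.186,0,100],[0,0,-0.72,-0.018,-0.248,0,100],[0,0,-0.88,-0.005,-0.304,0.0,100],[0,0,-1.04,0.01,-0.36,0.0,100],[0,0,-1.2,0.024,-0.416,0.01,100],[0,0,-1.36,0.037,-0.472,0.03,100],[0,0,-1.466,0.037,-0.474,0.032,100],[0,0,-1.466,0.037,-0.474,0.032,100],[0,0,-1.466,0.037,-0.474,0.032,100],[0,0,-1.466,0.037,-0.474,0.08,100],[0,0,-1.466,0.037,-0.474,0.14,100],[0,0,-1.466,0.037,-0.474,0.2,100],[0,0,-1.466,0.037,-0.474,0.25,100],[0,0,-1.466,0.037,-0.474,0.275,100],[0,0,-1.466,0.037,-0.474,0.289,100],[0,0,-1.466,0.037,-0.474,0.289,100]]])

```text
time: 12.22
ee_pos: [0.4916, 0.3483, 0.0426]
eef_rot: [0.708, 0.706, -0.0, 0.0]
ft_force: [-0.3, -0.3, 0.1]
width: 0.0869
grip_force: 0.0
```

Request:
step_arm(deltas=[[[0,0,0,0,0,0,0],[0,0,0,0,0,0,0],[0,0,0,0,0,0,0],[0,0,0,0,0,0,0],[0,0,0,0,0,0,0],[0,0,0,0,0,0,0],[0,0,0,0,0,0,0],[0,0,0,0,0,0,0],[0,0,0,0,0,0,0],[0,0,0,0,0,0,0]]])

```text
time: 13.48
ee_pos: [0.4913, 0.349, 0.0425]
eef_rot: [0.707, 0.707, 0.0, 0.0]
ft_force: [0.1, -0.4, 0.0]
width: 0.0339
grip_force: 15.0
```

Run:
```python
from h import *
t=box(-.0555,-.0425-.034,0)
print(t,readout.read_state()["ee_pos"])
Y=np.degrees(YAW)-90
plan(((.4915,.3485,.30),0),((.48,.12,.33),-42),((t[0],t[1],.33),Y),((t[0],t[1],.0565),Y))
```

```text
[ 0.51128247 -0.19387188  0.        ] [0.49129088 0.34900788 0.04253681]
[0.0, 0.0, -0.0] [-0.0005, 0.0002, -0.2575] dist 0.257
[0.0, -0.0, 0.733] [-0.229, -0.0113, -0.2875] dist 0.368
[0.0, -0.0, 1.466] [-0.5429, 0.02, -0.2875] dist 0.615
[0.0, -0.0, 1.466] [-0.5429, 0.02, -0.014] dist 0.543
```

Request:
step_arm(deltas=[[[0,0,0,0,0,-0.03,0],[0,0,0,0,0,-0.08,0],[0,0,0,0,0,-0.14,0],[0,0,0,0,0,-0.2,0],[0,0,0,0,0,-0.26,0],[0,0,0.18,-0.057,-0.003,-0.287,0],[0,0,0.36,-0.115,-0.006,-0.287,0],[0,0,0.54,-0.172,-0.009,-0.287,0],[0,0,0.72,-0.229,-0.011,-0.287,0],[0,0,0.87,-0.285,-0.005,-0.287,0],[0,0,1.02,-0.34,0,-0.287,0],[0,0,1.17,-0.395,0.005,-0.287,0],[0,0,1.32,-0.45,0.011,-0.287,0],[0,0,1.42,-0.505,0.016,-0.287,0],[0,0,1.466,-0.543,0.02,-0.287,0],[0,0,1.466,-0.543,0.02,-0.287,0],[0,0,1.466,-0.543,0.02,-0.287,0],[0,0,1.466,-0.543,0.02,-0.287,0],[0,0,1.466,-0.543,0.02,-0.287,0]]])

```text
time: 15.85
ee_pos: [0.5114, -0.1931, 0.3298]
eef_rot: [0.999, 0.053, 0.0, 0.0]
ft_force: [-0.1, -0.5, -1.0]
width: 0.0335
grip_force: 15.0
```

Run:
```python
from h import *
t=box(-.0555,-.0425-.034,0)
Y=np.degrees(YAW)-90
plan(((t[0],t[1],.0545),Y))
```

```text
[0.0, -0.0, 0.002] [-0.0002, 0.0007, 0.2753] dist 0.275
```

Request:
step_arm(deltas=[[[0,0,0,0,0,0.06,0],[0,0,0,0,0,0.12,0],[0,0,0,0,0,0.18,0],[0,0,0,0,0,0.23,0],[0,0,0,0,0,0.252,0],[0,0,0,0,0,0.264,0],[0,0,0,0,0,0.272,0],[0,0,0,0,0,0.276,0],[0,0,0,0,0,0.276,0],[0,0,0,0,0,0.276,0],[0,0,0,0,0,0.276,50],[0,0,0,0,0,0.276,50],[0,0,0,0,0,0.276,50],[0,0,0,0,0,0.255,50],[0,0,0,0,0,0.21,50],[0,0,0,0,0,0.15,50],[0,0,0,0,0,0.09,50],[0,0,0,0,0,0.03,50],[0,0,0,0,0,0,50],[0,0,0,0,0,0,50]]])

```text
time: 18.35
ee_pos: [0.5122, -0.1941, 0.332]
eef_rot: [0.999, 0.052, 0.002, 0.001]
ft_force: [0.6, -0.2, -0.5]
width: 0.0435
grip_force: 0.0
```

Run:
```python
from h import *
print(readout.read_state()["ee_pos"])
c=cam("wrist");save(c,"pics/w3.png")
cv2.imwrite("pics/w3c.png",cv2.resize(c["img"][0:300,100:520,::-1],(800,571)))
for p in [(-.0555,-.0085,.067),(-.0555,-.0765,.067),(-.012+.0534*np.cos(.79),-.155,.06+.0534*np.sin(.79))]:
  u,v=proj(c,box(*p));print(u,v,(u-100)*800/420,v*571/300)
```

```text
[ 0.51216217 -0.19407621  0.33204457]
252.87237986146027 207.77151865243184 291.1854854504005 395.45845716846196
313.30435513311573 207.8081960167788 406.2940097773633 395.5282664186023
392.6965855541804 131.96427806136697 557.5173058174864 251.17200924346844
```

View pics/w3c.png

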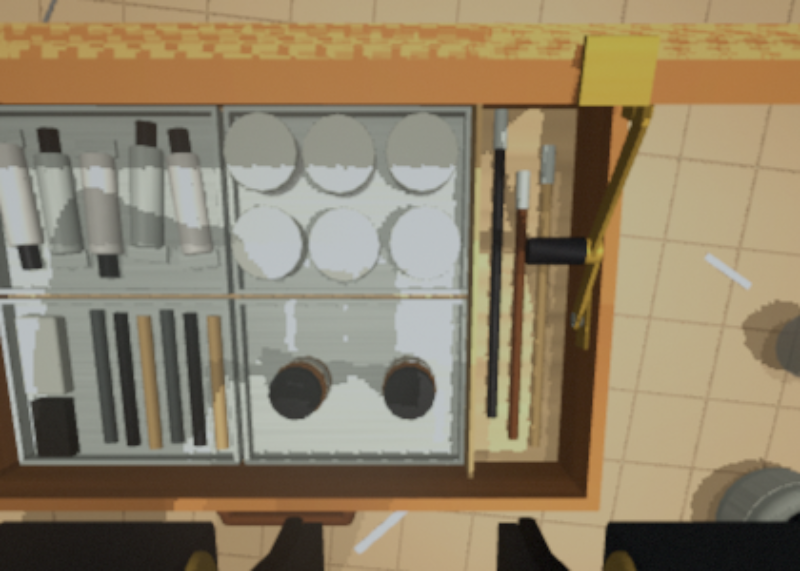

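Both jars stand in the tray, caps at (297,390) and (410,390) in the crop. The knob at (557,250) matches the prediction. Working out the stay's linkage path and a tilted grip on the knob that clears the lid and side wall.

```bash
cat >> h.py <<'E'
P=np.array([-.012,.06]);H=np.array([.118,.09])
K0=P+.0534*np.array([np.cos(.79),np.sin(.79)]);L0=K0+.09*np.array([np.cos(.95),np.sin(.95)])
from scipy.optimize import brentq
def stay(q):  # knob angle about the pin and knee for lid q (folded side)
    a=-q; v=L0-H; c,s=np.cos(-a),np.sin(-a)   # rotate towards the front/down
    L=H+np.array([c*v[0]-s*v[1],s*v[0]+c*v[1]]); d=L-P;D=np.hypot(*d)
    al=np.arccos(np.clip((.0534**2+D*D-.09**2)/(2*.0534*D),-1,1));th=np.arctan2(d[1],d[0])+al
    kn=np.pi-np.arccos(np.clip((.0534**2+.09**2-D*D)/(2*.0534*.09),-1,1))+.16
    return th,kn
def knob(th): return P+.0534*np.array([np.cos(th),np.sin(th)])
def tilt(a,g):  # tool axis a deg below level along box x, turned g deg about the closing axis towards -y
    a=np.radians(a);f=np.cos(a)*bx+np.array([0,0,-np.sin(a)]);c=np.sin(a)*bx+np.array([0,0,np.cos(a)])
    g=np.radians(g);f=f*np.cos(g)-by*np.sin(g);return np.stack([np.cross(c,f),c,f],1)
E
python3 - <<'E'
from h import *
for q in(.001,.02,.05,.09,.15,.27,.6,1.27):
    th,kn=stay(q);print(q,round(th,3),round(kn,3),knob(th).round(4))
Rm=tilt(48,12);f=Rm[:,2]
for sg in(1,-1):
    M=Rm@np.diag([sg,sg,1]);s=readout.read_state()
    print(sg,R.from_matrix(R.from_quat(s["eef_rot"]).as_matrix().T@M).as_rotvec())
E
```

```text
0.001 1.0 0.335 [0.0168 0.1049]
0.02 1.117 0.513 [0.0114 0.108 ]
0.05 1.234 0.684 [0.0057 0.1104]
0.09 1.351 0.852 [-0.0004  0.1121]
0.15 1.494 1.051 [-0.0079  0.1132]
0.27 1.727 1.367 [-0.0203  0.1127]
0.6 2.234 2.028 [-0.0449  0.1021]
1.27 2.744 2.958 [-0.0612  0.0807]
1 [-0.71831838  0.40987617 -1.412568  ]
-1 [0.41865608 0.73370539 1.56496049]
```

Run:
```python
from h import *
Rm=tilt(48,12);f=Rm[:,2]
g=box(K0[0],-.147,K0[1])-.003*f
print(g,f)
plan((g-.2*f,Rm),(g-.1*f,Rm))
```

```text
[ 0.59726145 -0.25511377  0.10011358] [ 0.6726253  -0.13850578 -0.72690533]
[-0.718, 0.41, -1.413] [-0.0521, 0.0281, 0.0845] dist 0.103
[-0.718, 0.41, -1.413] [0.0133, 0.0488, 0.1573] dist 0.165
```

Request:
step_arm(deltas=[[[-0.07,0.04,-0.14,-0.03,0.01,0,40],[-0.14,0.08,-0.28,-0.06,0.015,0,40],[-0.21,0.12,-0.42,-0.06,0.02,0,40],[-0.29,0.165,-0.57,-0.06,0.025,0,40],[-0.36,0.205,-0.71,-0.06,0.028,0.01,40],[-0.43,0.245,-0.85,-0.052,0.028,0.02,40],[-0.5,0.287,-0.99,-0.052,0.028,0.04,40],[-0.57,0.327,-1.13,-0.052,0.028,0.06,40],[-0.65,0.37,-1.27,-0.052,0.028,0.07,40],[-0.718,0.41,-1.413,-0.052,0.028,0.084,40],[-0.718,0.41,-1.413,-0.052,0.028,0.084,40],[-0.718,0.41,-1.413,-0.052,0.028,0.084,40],[-0.718,0.41,-1.413,-0.052,0.028,0.084,40]]])

```text
time: 20.02
ee_pos: [0.4624, -0.2271, 0.2451]
eef_rot: [0.65, 0.665, 0.199, 0.31]
ft_force: [0.7, 0.1, -0.1]
width: 0.0347
grip_force: 0.0
```

Run:
```python
from h import *
Rm=tilt(48,12);f=Rm[:,2]
g=box(K0[0],-.147,K0[1])-.003*f
s=readout.read_state();print(s["ee_pos"],s["joint_positions"].round(2),R.from_quat(s["eef_rot"]).as_matrix()[:,2],s["width"])
plan((g-.1*f,Rm),(g,Rm))
c=cam("wrist");save(c,"pics/w4.png");print(proj(c,box(K0[0],-.14,K0[1])),proj(c,box(K0[0],-.17,K0[1])))
```

```text
[ 0.4623681  -0.22708794  0.24512332] [ 0.54 -0.34 -0.04  2.32 -0.49  0.47  0.88] [ 0.67094253 -0.13760627 -0.72862928] 0.03472779355986359
[-0.002, -0.001, -0.001] [-0.0005, 0.0007, 0.1] dist 0.1
[-0.002, -0.001, -0.001] [-0.0006, 0.001, 0.2] dist 0.2
(np.float64(316.3998691526248), np.float64(210.4948287868034)) (np.float64(316.37001139904794), np.float64(238.63194619963647))
```

View pics/w4.png

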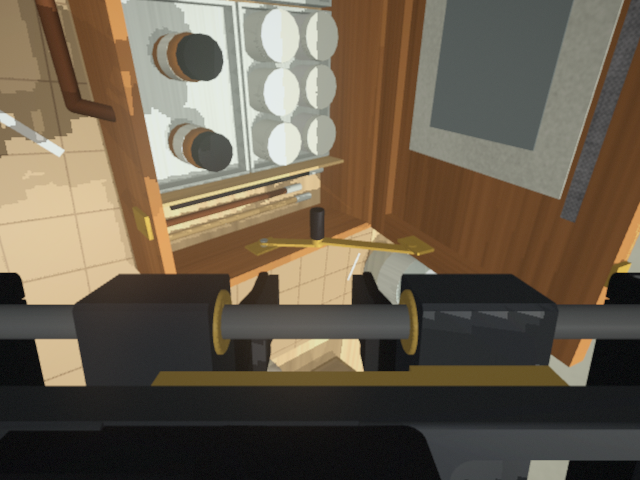

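The knob is centred at (317,224), as predicted, with both jars upright behind it. Advancing to grip.

Request:
step_arm(deltas=[[[0,0,0,-0.001,0.001,0.05,40],[0,0,0,-0.001,0.001,0.1,40],[0,0,0,-0.001,0.001,0.14,40],[0,0,0,-0.001,0.001,0.17,40],[0,0,0,-0.001,0.001,0.19,40],[0,0,0,-0.001,0.001,0.2,40],[0,0,0,-0.001,0.001,0.2,40]]])

```text
time: 20.95
ee_pos: [0.5973, -0.2565, 0.1002]
eef_rot: [0.65, 0.664, 0.2, 0.31]
ft_force: [-0.5, 0.7, -0.2]
width: 0.0347
grip_force: 0.0
```

Request:
step_arm(deltas=[[[0,0,0,0,0,0,0],[0,0,0,0,0,0,0],[0,0,0,0,0,0,0],[0,0,0,0,0,0,0],[0,0,0,0,0,0,0]]], squeeze=40)

```text
time: 21.58
ee_pos: [0.5977, -0.2554, 0.1012]
eef_rot: [0.649, 0.665, 0.2, 0.31]
ft_force: [-4.6, 2.2, 5.9]
width: 0.013
grip_force: 40.0
```

Run:
```python
from h import *
s=readout.read_state();R0=R.from_quat(s["eef_rot"]).as_matrix();print(s["width"],s["grip_force"],s["ft_force"])
b=np.stack([bx,by,[0,0,1]],1)
for th in(.85,.92,1.0,1.1,1.2,1.3,1.4,1.5):
    d=knob(th)-K0; w=bx*d[0]+np.array([0,0,d[1]]);print(th,(R0.T@w).round(4))
```

```text
0.012990819425367008 39.99671600293368 [-4.61719333  2.21712704  5.87098394]
0.85 [-0.0007 -0.0003 -0.0031]
0.92 [-0.0014 -0.0009 -0.0067]
1.0 [-0.0023 -0.0018 -0.0108]
1.1 [-0.0033 -0.0035 -0.0158]
1.2 [-0.0043 -0.0056 -0.0205]
1.3 [-0.0053 -0.0083 -0.0251]
1.4 [-0.0062 -0.0114 -0.0293]
1.5 [-0.007  -0.0149 -0.0333]
```

Request:
step_arm(deltas=[[[0,0,0,-0.0007,-0.0003,-0.0031,0],[0,0,0,-0.0014,-0.0009,-0.0067,0],[0,0,0,-0.0023,-0.0018,-0.0108,0],[0,0,0,-0.0028,-0.0026,-0.0133,0],[0,0,0,-0.0033,-0.0035,-0.0158,0],[0,0,0,-0.0038,-0.0045,-0.0182,0],[0,0,0,-0.0043,-0.0056,-0.0205,0],[0,0,0,-0.0048,-0.007,-0.0228,0],[0,0,0,-0.0053,-0.0083,-0.0251,0],[0,0,0,-0.0057,-0.0098,-0.0272,0],[0,0,0,-0.0062,-0.0114,-0.0293,0],[0,0,0,-0.0062,-0.0114,-0.0293,0],[0,0,0,-0.0062,-0.0114,-0.0293,0]]])

```text
time: 23.2
ee_pos: [0.5709, -0.2582, 0.1174]
eef_rot: [0.648, 0.665, 0.2, 0.311]
ft_force: [4.6, 2.1, 5.7]
width: 0.013
grip_force: 40.0
```

Run:
```python
from h import *
s=readout.read_state();f=R.from_quat(s["eef_rot"]).as_matrix()[:,2]
k=s["ee_pos"]+.003*f-C;print("box x,y,z of grip",k@bx,k@by,k[2],"target",knob(1.4),stay(.11))
```

```text
box x,y,z of grip -0.0009526903275727562 -0.14733108082633273 0.1152472688637206 target [-0.00292375  0.11262302] (np.float64(1.4017778199472943), np.float64(0.9236448196873023))
```

```bash
cat >> h.py <<'E'
def push(phi,r=.205,gap=0.):
    n=np.array([np.sin(phi),np.cos(phi)]);p=H+r*np.array([-np.cos(phi),np.sin(phi)])+(.014+gap)*n
    return box(p[0]+.015,0,p[1]+.022)
E
python3 - <<'E'
from h import *
s=readout.read_state();R0=R.from_quat(s["eef_rot"]).as_matrix();p=np.array(s["ee_pos"]);f=R0[:,2]
plan((p-.12*f,R0),(box(-.06,-.06,.42),tilt(90,0)),(box(.10,0,.42),tilt(90,0)))
print(push(1.17,gap=.03))
E
```

```text
[0.0, 0.0, 0.0] [-0.0, 0.0, -0.12] dist 0.12
[0.732, 0.199, -0.075] [0.0303, 0.1606, -0.275] dist 0.32
[0.732, 0.199, -0.075] [0.111, 0.2794, -0.1824] dist 0.352
[ 0.6515217  -0.10224369  0.31792055]
```

Request:
step_arm(deltas=[[[0,0,0,0,0,0,40],[0,0,0,0,0,0,40],[0,0,0,0,0,0,40],[0,0,0,0,0,-0.02,40],[0,0,0,0,0,-0.05,40],[0,0,0,0,0,-0.09,40],[0,0,0,0,0,-0.13,40],[0,0,0,0,0,-0.13,40]]])

```text
time: 24.2
ee_pos: [0.4813, -0.2416, 0.2125]
eef_rot: [0.649, 0.664, 0.199, 0.312]
ft_force: [-0.5, -0.3, -0.4]
width: 0.035
grip_force: 0.0
```

Request:
step_arm(deltas=[[[0.12,0.03,-0.01,0.006,0.032,-0.03,0],[0.25,0.07,-0.025,0.012,0.064,-0.058,0],[0.37,0.1,-0.04,0.018,0.096,-0.087,0],[0.49,0.13,-0.05,0.024,0.128,-0.116,0],[0.61,0.165,-0.06,0.03,0.161,-0.145,0],[0.732,0.199,-0.075,0.03,0.161,-0.145,0],[0.732,0.199,-0.075,0.05,0.19,-0.122,0],[0.732,0.199,-0.075,0.07,0.22,-0.1,0],[0.732,0.199,-0.075,0.09,0.25,-0.075,0],[0.732,0.199,-0.075,0.111,0.279,-0.052,0],[0.732,0.199,-0.075,0.111,0.279,-0.052,0],[0.732,0.199,-0.075,0.111,0.279,-0.052,0],[0.732,0.199,-0.075,0.111,0.279,-0.052,0]]])

```text
time: 25.82
ee_pos: [0.657, -0.1033, 0.4174]
eef_rot: [0.67, 0.742, -0.001, -0.001]
ft_force: [-0.3, -0.9, 0.3]
width: 0.0003
grip_force: 0.0
```

Run:
```python
from h import *
s=readout.read_state();print(s["ee_pos"],s["width"],s["joint_positions"].round(2))
V=tilt(90,0)
plan((push(1.17,gap=.03),V),(push(1.17,gap=0),V))
c=cam("scene");im=c["img"][:,:,::-1];cv2.imwrite("pics/s2c.png",cv2.resize(im[100:380,230:430],(560,784))[:600]);
```

```text
[ 0.65704384 -0.10325649  0.41741692] 0.00029175430646789715 [ 0.43  0.47 -0.58  0.97  0.25  1.77  0.05]
[-0.003, -0.001, -0.002] [0.0015, -0.0051, 0.0995] dist 0.1
[-0.003, -0.001, -0.002] [0.0014, -0.0327, 0.1113] dist 0.116
```

View pics/s2c.png

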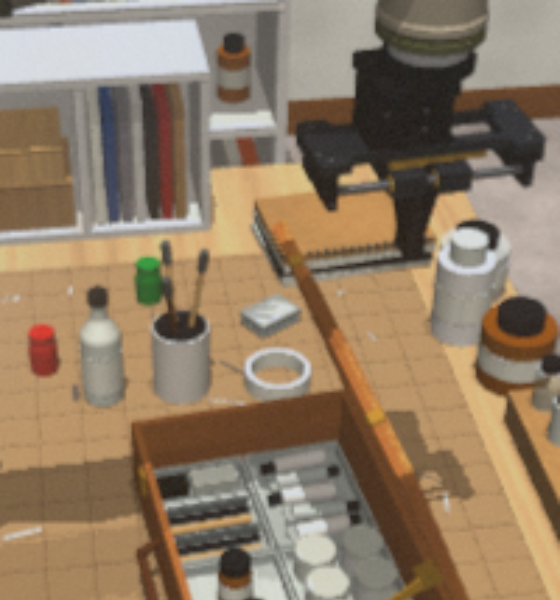

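The lid has tipped slightly forward, its free edge running (275,225)–(410,470) in the crop. The closed fingers hang above and behind it at (410,250), and the bystanders are undisturbed. Descending behind the lid.

Request:
step_arm(deltas=[[[0,0,0,0.001,0.0,0.05,0],[0,0,0,0.001,0.0,0.09,0],[0,0,0,0.001,-0.003,0.0995,0],[0,0,0,0.001,-0.005,0.0995,0]]])

```text
time: 26.38
ee_pos: [0.6517, -0.1025, 0.319]
eef_rot: [0.67, 0.742, -0.001, -0.001]
ft_force: [-0.1, -1.6, 0.9]
width: 0.0002
grip_force: 0.0
```

Run:
```python
from h import *
s=readout.read_state();p=np.array(s["ee_pos"]);print(p)
R0=R.from_quat(s["eef_rot"]).as_matrix()
def go(phi,g=0): d=R0.T@(push(phi,gap=g)-p);print(round(phi,3),d.round(3).tolist())
for phi in np.arange(1.17,-.01,-.065): go(phi)
go(0,-.004)
```

```text
[ 0.65171642 -0.10247149  0.31896079]
1.17 [0.0, -0.028, 0.013]
1.105 [0.0, -0.04, 0.018]
1.04 [0.0, -0.052, 0.023]
0.975 [0.0, -0.064, 0.03]
0.91 [0.0, -0.075, 0.037]
0.845 [0.0, -0.086, 0.045]
0.78 [-0.0, -0.096, 0.053]
0.715 [-0.0, -0.106, 0.062]
0.65 [-0.0, -0.115, 0.072]
0.585 [-0.0, -0.124, 0.082]
0.52 [-0.0, -0.131, 0.093]
0.455 [-0.0, -0.138, 0.105]
0.39 [-0.0, -0.145, 0.116]
0.325 [-0.0, -0.15, 0.129]
0.26 [-0.0, -0.155, 0.141]
0.195 [-0.0, -0.159, 0.154]
0.13 [-0.0, -0.162, 0.167]
0.065 [-0.0, -0.164, 0.18]
0.0 [-0.0, -0.165, 0.193]
0 [-0.0, -0.165, 0.197]
```

Request:
step_arm(deltas=[[[0,0,0,0,-0.015,0.007,0],[0,0,0,0,-0.028,0.013,0],[0,0,0,0,-0.04,0.018,0],[0,0,0,0,-0.052,0.023,0],[0,0,0,0,-0.064,0.03,0],[0,0,0,0,-0.075,0.037,0],[0,0,0,0,-0.086,0.045,0],[0,0,0,0,-0.096,0.053,0],[0,0,0,0,-0.106,0.062,0],[0,0,0,0,-0.106,0.062,0]]])

```text
time: 27.62
ee_pos: [0.546, -0.113, 0.2567]
eef_rot: [0.67, 0.742, -0.001, -0.001]
ft_force: [0.3, -0.6, -1.1]
width: 0.0008
grip_force: 0.0
```

Request:
step_arm(deltas=[[[0,0,0,0,-0.009,0.01,0],[0,0,0,0,-0.018,0.02,0],[0,0,0,0,-0.025,0.031,0],[0,0,0,0,-0.032,0.043,0],[0,0,0,0,-0.039,0.054,0],[0,0,0,0,-0.044,0.067,0],[0,0,0,0,-0.049,0.079,0],[0,0,0,0,-0.053,0.092,0],[0,0,0,0,-0.056,0.105,0],[0,0,0,0,-0.058,0.118,0]]])

```text
time: 28.88
ee_pos: [0.4881, -0.1187, 0.1373]
eef_rot: [0.67, 0.743, -0.001, -0.001]
ft_force: [0.4, 0.4, 0.8]
width: 0.0006
grip_force: 0.5
```

Request:
step_arm(deltas=[[[0,0,0,0,-0.001,0.008,0],[0,0,0,0,-0.001,0.013,0],[0,0,0,0,-0.001,0.016,0],[0,0,0,0,-0.001,0.018,0],[0,0,0,0,-0.001,0.018,0],[0,0,0,0,-0.001,0.018,0]]])

```text
time: 29.62
ee_pos: [0.4871, -0.1188, 0.1258]
eef_rot: [0.67, 0.742, -0.002, -0.001]
ft_force: [-34.7, 5.8, 71.9]
width: 0.0003
grip_force: 36.2
```

Request:
step_arm(deltas=[[[0,0,0,0,0,-0.01,0],[0,0,0,0,0,-0.04,0],[0,0,0,0,0,-0.09,0],[0,0,0,0,0,-0.15,0],[0,0,0,0,0,-0.15,0],[0,0,0,0,0,-0.15,0]]])

```text
time: 30.38
ee_pos: [0.4876, -0.1189, 0.2698]
eef_rot: [0.67, 0.742, -0.001, -0.001]
ft_force: [-0.2, -0.7, -0.2]
width: 0.0007
grip_force: 0.0
```

Run:
```python
from h import *
print(readout.read_state()["ft_force"])
c=cam("scene")
# lid top front corner (-y) predicted when shut; find orange/background transition along box -x lines at y=-.15
for y in(-.17,.15):
  prev=None
  for x in np.arange(-.10,-.16,-.003):
    u,v=proj(c,box(x,y,.104));print(round(x,3),c["img"][int(round(v)),int(round(u))].tolist(),end=" ")
  print()
t=cam("top")
for y in(-.17,.15):
  for x in np.arange(-.10,-.16,-.003):
    u,v=proj(t,box(x,y,.104));print(round(x,3),t["img"][int(round(v)),int(round(u))].tolist(),end=" ")
  print()
```

```text
[-0.20362406 -0.71017033 -0.21114781]
-0.1 [164, 100, 48] -0.103 [172, 105, 52] -0.106 [180, 110, 54] -0.109 [184, 116, 58] -0.112 [183, 115, 57] -0.115 [198, 124, 64] -0.118 [183, 112, 58] -0.121 [103, 65, 39] -0.124 [81, 51, 28] -0.127 [82, 51, 26] -0.13 [91, 62, 26] -0.133 [73, 44, 19] -0.136 [113, 85, 58] -0.139 [150, 119, 81] -0.142 [160, 126, 88] -0.145 [178, 140, 97] -0.148 [181, 143, 97] -0.151 [180, 144, 99] -0.154 [179, 143, 99] -0.157 [180, 145, 101] 
-0.1 [112, 70, 38] -0.103 [116, 73, 39] -0.106 [114, 68, 38] -0.109 [122, 75, 41] -0.112 [124, 76, 40] -0.115 [128, 79, 41] -0.118 [126, 76, 43] -0.121 [97, 63, 39] -0.124 [84, 58, 37] -0.127 [150, 116, 80] -0.13 [160, 124, 89] -0.133 [158, 126, 87] -0.136 [167, 134, 93] -0.139 [174, 138, 96] -0.142 [178, 140, 97] -0.145 [180, 142, 100] -0.148 [179, 142, 101] -0.151 [182, 144, 104] -0.154 [182, 144, 102] -0.157 [180, 142, 100] 
-0.1 [149, 95, 50] -0.103 [148, 85, 45] -0.106 [134, 79, 38] -0.109 [142, 85, 45] -0.112 [148, 93, 51] -0.115 [152, 91, 49] -0.118 [141, 87, 47] -0.121 [75, 52, 28] -0.124 [71, 53, 37] -0.127 [162, 144, 109] -0.13 [162, 148, 113] -0.133 [157, 142, 106] -0.136 [159, 145, 108] -0.139 [158, 144, 111] -0.142 [154, 139, 103] -0.145 [161, 148, 113] -0.148 [162, 146, 113] -0.151 [157, 144, 112] -0.154 [159, 146, 113] -0.157 [158, 143, 110] 
-0.1 [100, 62, 31] -0.103 [101, 62, 34] -0.106 [104, 62, 31] -0.109 [107, 66, 36] -0.112 [112, 67, 32] -0.115 [112, 69, 37] -0.118 [96, 59, 33] -0.121 [54, 38, 22] -0.124 [51, 34, 14] -0.127 [69, 55, 39] -0.13 [90, 74, 51] -0.133 [93, 68, 52] -0.136 [116, 95, 70] -0.139 [115, 94, 69] -0.142 [111, 89, 67] -0.145 [113, 92, 66] -0.148 [117, 91, 69] -0.151 [115, 92, 71] -0.154 [119, 96, 73] -0.157 [116, 92, 70]
```

The lid's front edge is at x = -0.120 and 104 mm high in both views, so it is shut. Handing in.

```bash
python3 -c "
from bench import r
print(r.close_job())"
```

```text
the job is handed in; nothing more can be done
None
```

Both jars stand in the empty tray, the stay is released, and the lid is shut (its front edge sits at the shut height in both camera views); I handed the job in at about 30 s, and it returned no verdict.

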